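Slide a culture dish under the imaging camera and take the picture

ROBOT

A 7-joint arm with a two-finger parallel gripper is mounted at the origin on a cart in front of the work surface, level with it; the furniture and walls round the work are solid. World frame = base frame: x ahead of the robot, y to its left, z up, the work surface at z = 0. Lengths are in m, angles in degrees, forces in N, time in s.
With the tool pointing down it reaches from about 0.425 to 0.875 m from the base axis. Payload 4.7 kg.
Tool frame: the origin (TCP) lies on the mounting face of the last link; the fingertips stand 182 mm ahead of it and the grasp point (between the pads) lies 164 mm ahead of it; z points along the fingers, x is the direction in which the jaws open and shut, and the axes are right-handed (so a half turn about z gives the same grasp; the last joint's range is limited). The gripper opens to 87 mm and grips with 3 to 60 N. Pads are 19 mm wide; open, the fingers measure 117 mm over their backs; the gripper's body (75 mm by 190 mm) begins 51 mm behind the grasp point.
Start: joints at [75.178, 18.392, -4.016, 83.108, 1.295, 78.541, -3.26], TCP at [0.175, -0.626, 0.405] pointing down, gripper open.
Joint ranges: [-163.93, 163.93], [-17.29, 119.83], [-79.2, 71.16], [3.27, 140.29], [-89.18, 269.18], [5.43, 117.66], [-154.24, 154.24]. Speed limits (degrees/s): [147.25, 147.25, 180, 180, 180, 180, 180].

INTERFACE

Orientations are given as [roll, pitch, yaw] about the fixed x, y, z axes, in that order (R = Rz(yaw) Ry(pitch) Rx(roll)).
In Python, from cell import status, cams, env, outline_of, landmark_of gives the robot as it stands. The module is installed in compiled form; this text tells all that it offers.
- The arm moves only by the tool jog_arm, never from a script. Its argument "rows" is a list of rows, each a list of 7 numbers: the closure, from 0 (fully open) to 1 (shut), then the shift along the tool's x, y, z in m, then the turn, a rotation vector about the tool's x, y, z in degrees. A call has 1 to 12 rows; each row shifts and turns the commanded pose from where the row before left it, along the tool's axes as they then stand; what a row does not reach is not made up. A row lasts 1/12 s, in which the tool goes at most 41.7 mm and 7.16 degrees, less where a joint would pass 70% of its speed; a pose out of reach is approached as far as the arm can. A call with a gripper value outside its range is refused whole. The fingers move at their own pace and stop on an object; "grip_force" is the grip in N (left out, the last holds). Time passes only in rows, so rows that do not move let the fingers close. It gives the time, the measured TCP pose, the force and the opening at its end, in the units of the state.
- status.get_obs(): the state, without advancing time (a new reading comes with each control period).
- cams.read_camera(name): name is "scene" or "top" or "wrist"; returns (picture, depth): 400x640x3 uint8, red, green, blue; 400x640 float32, m along the optical axis (not along the pixel's ray), 0 where there is no reading.
- cams.camera_params(name): a dict with "vfov" (degrees; the focal length in pixels is half the picture's height over the tangent of half this angle, whatever the lens; pixels are square), "cx", "cy" (the principal point, pixels), "eye" and "attitude" of the camera in the world. Camera axes: x right, y up, looking along -z (the intrinsics and any distortion apply to the point x, -y, -z); pixel columns grow to the right and rows downward; lengths in m; the calibration is good to about 2 mm. The wrist camera is an equidistant fisheye: a pixel r from the principal point sees the ray r / f radians off the axis. A picture is of the moment at which its call begins: read the wrist's pose just before it. camera_params takes no time and is no camera call; for the wrist camera it gives the pose at the moment of the call.
- env.sign_off(): hands the job in, once; it reports no verdict.
Trained networks look in the newest picture that a camera, given by its name, has taken for a name from the list of things; names that differ only in an ending like _2 or _b are one class to them, and where a whole thing is asked for, a point or a joint stands for the part that bears it (a point fixed in the world has none). Each returns a list of dicts, best first, with "conf" (0 to 1); they miss things now and then, are a little off and sometimes report something else, mostly with a low value. They report only what shows in the picture. A call takes as long as a camera call. They do not tell look-alikes from the thing itself.
- outline_of(camera, name): "pixels" (400x640 bool, what is visible of it) and "box" ([left, top, right, bottom] in pixels, round what is visible of it).
- landmark_of(camera, name): "position" ([row, column] in pixels: a listed point, or the origin of a listed thing).
The state is a dict: "time_s": time; "qpos": joint angles; "joint_velocities": joint speeds; "effort": joint torques, N m; "tool_pos": TCP position; "tool_rot": TCP orientation; "force": force on the tool from outside, world axes, zero at the start; "wrist_torque": the same for the moment, N m; "grip_width": finger opening in m.
Only numpy, scipy, OpenCV 4.12 (cv2) and the standard library are available. Lean on these libraries where they do the work, as an engineer would, in place of code of your own. Each camera call takes 0.05 s, during which the arm holds its last target. There are 200 camera calls.

TASK

Bring the culture dish under the camera of the imaging stand and take its picture. Press the orange lock button on the carriage down and keep it down while you push the carriage along its rail to the end stop under the camera, let the button come up so that the carriage locks there, and then press the blue shutter button and let go. Work with the fingertips only: do not touch or lift the dish, which must stay flat in its seat, and leave the things standing around it where they are.

Things in the scene. Friction and masses are not known exactly. Their poses are not given: they have to be found in the camera images.
- imager: white dish imaging stand fixed to the bench: base 210 x 410 mm (its own x and y), 22 mm high, origin at the centre of its underside; own +y is the direction in which the carriage slides home, own -x is the front with the grey control panel. An aluminium rail runs along y on the middle of the base. At y = +130 mm the camera with its ring light (80 mm across, from 164 mm to 286 mm above the bench) hangs over the rail from a column at x = +80 mm; keep clear of it
- carriage (a joint): position of the carriage on the rail in m: 0 at the start (right-hand end), 0.120 at the end stop with the dish under the camera. It needs about 2 N to slide when unlocked; it carries the black dish seat, an aluminium arm and the black thumb rest with the lock button
- lock (a joint): how far the orange lock button is pressed in m: 0 up (spring, 2 N), 0.008 fully down (6 N). At 0 a steel tooth stands in a rack of 10 mm pitch and the carriage cannot move; it runs free only while the button is pressed by more than 0.0055, and locks again in the next rack gap when the button comes up; fully down it stops hard
- lock_top (a point): centre of the top of the orange lock button, a cap 36 mm (stand x) by 30 mm (stand y), top 74 mm above the bench when up and 66 mm when down; axes as the stand; rides with the carriage, 170 mm behind the dish centre. Its middle is 18 mm from the face of the thumb rest
- rest_face (a point): middle of the upright face of the black thumb rest, which stands just ahead (stand +y) of the lock button: 44 mm wide in stand x, 8 mm thick, from 60 to 96 mm above the bench; this face looks to stand -y, and a finger that holds the button down can push the carriage with it
- shutter (a joint): how far the blue shutter button is pressed in m: 0 up, 0.006 fully down (4 N, spring return)
- shutter_top (a point): centre of the top of the round blue shutter button, 24 mm across, in a black collar 40 mm across and 12 mm high on the control panel; top 44 mm above the bench when up
- nest (a point): centre of the round dish seat's floor on the carriage, 55 mm above the bench; 62 mm inside, rim 8.5 mm high
- read_point (a point): point on the camera's axis at the height of the seat's floor; the seat is here when the carriage is home
- dish: culture dish to be pictured, 59 mm across, 14 mm high, loose in the seat; origin at the centre of its underside
- petri_1: bystander: lower of two spare culture dishes stacked to the right of the stand, 59 mm across, 14 mm high; origin under its centre
- petri_2: bystander: the upper spare culture dish, on petri_1
- beaker: bystander: glass beaker, 71 mm across, 93 mm high; origin under its centre
- tape_roll: bystander: roll of brown tape, 92 mm across, 48 mm high; origin under its centre
- marker_1: bystander: black and white marker pen lying, 135 mm long, 17 mm thick; origin under its centre
- tip_box: bystander: blue box of pipette tips, 122 x 66 x 72 mm, left of the stand; origin under its centre
- micro_rack: bystander: orange rack of microtubes, 60 x 90 x 38 mm; origin under its centre
Not all that is in view belongs to the job. What is shaped like the dish but black or turquoise is not meant.

How it is judged (in metres and radians):
On the way, in this order (a step that is already met when the one before it is completed fails the run):
1. the lock button is pressed down (value of joint lock above 0.006 m and value of joint carriage below 0.1 m), for 0.05 s.
2. the carriage is pushed to its end stop with the lock button still down (value of joint carriage above 0.117 m and value of joint lock above 0.0055 m), for 0.05 s.
3. the lock button is let up and the carriage is locked at the stop (value of joint carriage above 0.117 m and value of joint lock below 0.0015 m), for 0.1 s.
4. the shutter button is pressed (value of joint shutter above 0.0045 m), for 0.05 s.
At the end, for the whole second after the job is handed in: The carriage is within 3 mm of its end stop and locked there with the orange button up (within 1.5 mm), the shutter button has been pressed and is up again, and the dish lies flat in its seat (within 4 mm of the middle) under the camera, at rest (all of step 3 and value of joint shutter below 0.001 m and horizontal distance between nest and read_point below 0.004 m and horizontal distance between dish and nest below 0.004 m and angle between dish's own z axis and vertical below 0.05 rad and linear speed of dish below 0.01 m/s); the robot touches nothing.
It fails at once if the lock button is let up with the carriage part-way (value of joint carriage between 0.006 and 0.114 m and value of joint lock below 0.002 m).
It fails at once if the shutter is pressed before the carriage is locked at the stop (value of joint shutter above 0.003 m and (value of joint carriage below 0.116 m or value of joint lock above 0.003 m)).
It fails at once if the stand is pushed with the arm or the gripper's body instead of the fingers (contact force between the arm and imager above 5 N).
It fails at once if the dish is touched, lifted or thrown out of its seat (contact force between any of the fingers, the arm and dish above 0.5 N or z of dish in the frame of nest above 0.006 m or angle between dish's own z axis and vertical above 0.15 rad).
It fails at once if a bystander is moved (distance of any of petri_1, petri_2, beaker, tape_roll, marker_1, tip_box, micro_rack from where it was at the start of the episode above 0.02 m).
It also fails if it takes over 51 s, if anything falls off the work surface, if the arm or the gripper's body presses on something with over 40 N, if the wrist force passes 120 N, or if a joint passes its speed limit or range.

## Working session

There is one attempt and no reset: what is moved stays moved. The work goes in short steps, Python scripts to look and compute and a tool call to move; the robot and the scene stay as the last step left them, time stands still between calls to the robot, and variables do not carry over. Pictures are saved under pics/ and viewed, about 8 in all and at most 12, crops included, and the job is handed in when it is done.

Besides the shell and the picture viewer there is one more tool, called after "Emit:" as name([rows], argument=value, ...), one row to a line, values as JSON. jog_arm: Moves the arm, as the interface text tells. Its arguments: {"type":"object","properties":{"rows":{"type":"array"},"grip_force":{"type":"number"}},"required":["rows"]}

```bash
mkdir -p pics; cat > h.py <<'E'
import numpy as np, cv2
from scipy.spatial.transform import Rotation as Ro
from cell import status, cams, env, outline_of, landmark_of
def att(a):
    a=np.array(a,float)
    if a.shape==(3,3): return a
    return Ro.from_euler('xyz',a,degrees=True).as_matrix()
def ray(p,rc,wrist=False):
    f=200/np.tan(np.radians(p['vfov']/2)); u=rc[1]-p['cx']; v=rc[0]-p['cy']
    if wrist:
        r=np.hypot(u,v); th=r/f; k=np.sin(th)/max(r,1e-9); d=np.array([u*k,-v*k,-np.cos(th)])
    else: d=np.array([u/f,-v/f,-1])
    return att(p['attitude'])@d
def atz(p,rc,z,wrist=False):
    d=ray(p,rc,wrist); e=np.array(p['eye']); return e+d*(z-e[2])/d[2]
def bydepth(p,rc,D):
    return np.array(p['eye'])+ray(p,rc)*D
E
python3 - <<'E'
from h import *
print(status.get_obs())
for n in ['scene','top','wrist']:
    print(n,cams.camera_params(n))
    im,d=cams.read_camera(n); cv2.imwrite(f'pics/{n}0.png',im[:,:,::-1]); np.save(f'{n}0.npy',d)
Z=dict(lock_top=.074,rest_face=.078,shutter_top=.044,nest=.055,dish=.055,imager=0,read_point=.055,beaker=0,tape_roll=0,tip_box=0,micro_rack=0,petri_1=0,marker_1=0)
for c in ['top','scene']:
    p=cams.camera_params(c)
    for k,z in Z.items():
        for r in landmark_of(c,k)[:2]:
            print(c,k,round(r['conf'],2),np.round(r['position'],1),atz(p,r['position'],z).round(4))
E
```

```text
{'time_s': 0.0, 'qpos': array([75.17674246, 18.43952812, -4.01425577, 83.17496287,  1.29540774,
       78.53825032, -3.25933415]), 'joint_velocities': array([-0.00111006, -0.14081367,  0.13005446,  0.0544337 ,  0.00240493,
        0.01929607, -0.01981049]), 'effort': array([-4.01010084e-04, -4.91291678e+01, -4.04357566e-01, -3.12533784e+01,
       -6.40283804e-02,  4.34727164e-02,  1.67546686e-04]), 'tool_pos': array([ 0.17504037, -0.6257836 ,  0.40365515]), 'tool_rot': array([ 1.79993583e+02,  1.07484769e-01, -7.43674608e+01]), 'force': array([-0.64627478, -0.6932893 ,  1.21242857]), 'wrist_torque': array([ 0.04560564,  0.00500199, -0.02187785]), 'grip_width': 0.08685181094367524}
scene {'vfov': 45.13194648244154, 'cx': 323.59252169302954, 'cy': 194.83366116851045, 'eye': array([-0.50304309,  0.50925324,  0.93070484]), 'attitude': array([  53.92037124,   -0.89409287, -114.31430532])}
top {'vfov': 48.83624372109284, 'cx': 322.08588733330674, 'cy': 198.267075015352, 'eye': array([0.42893421, 0.00560502, 1.31079449]), 'attitude': array([  4.72372114,   0.63148861, -91.17743143])}
wrist
[... 1622 characters left out ...]

scene dish 0.8 [247.7 393.4] [ 0.2925 -0.0716  0.055 ]
scene dish 0.79 [203.5 325.5] [0.544  0.0149 0.055 ]
scene imager 0.84 [216.4 327.3] [0.5473 0.0061 0.    ]
scene read_point 0.73 [213.9 286.9] [0.5425 0.1397 0.055 ]
scene tape_roll 0.7 [203.  378.3] [ 0.5453 -0.1736  0.    ]
scene tape_roll 0.44 [216.2 286.3] [0.5981 0.1222 0.    ]
scene tip_box 0.85 [258.8 192.3] [ 0.524   0.4271 -0.    ]
scene micro_rack 0.87 [171.1 424.5] [ 0.645  -0.4178  0.    ]
scene micro_rack 0.69 [196.  413.3] [ 0.5334 -0.2988  0.    ]
scene petri_1 0.76 [192.  415.7] [ 0.5494 -0.3186  0.    ]
scene petri_1 0.49 [195.7 416.1] [ 0.5312 -0.3083  0.    ]
scene marker_1 0.6 [220.4 449.9] [ 0.3805 -0.333   0.    ]
```

```bash
python3 - <<'E'
import cv2
im=cv2.imread('pics/top0.png'); c=im[110:290,230:500]
cv2.imwrite('pics/topc.png',cv2.resize(c,None,fx=2.9,fy=2.9,interpolation=cv2.INTER_CUBIC))
im=cv2.imread('pics/scene0.png'); c=im[110:290,230:480]
cv2.imwrite('pics/scenec.png',cv2.resize(c,None,fx=3.2,fy=3.2,interpolation=cv2.INTER_CUBIC))
E
```

```text
(no output)
```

View pics/topc.png

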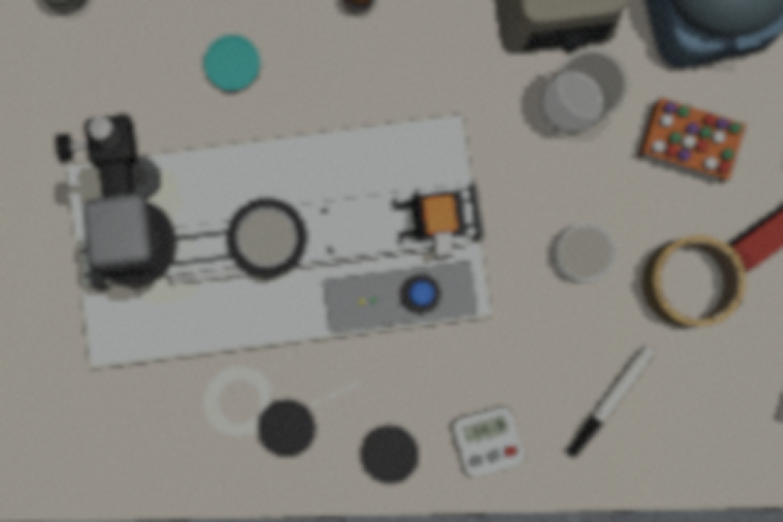

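View pics/scenec.png

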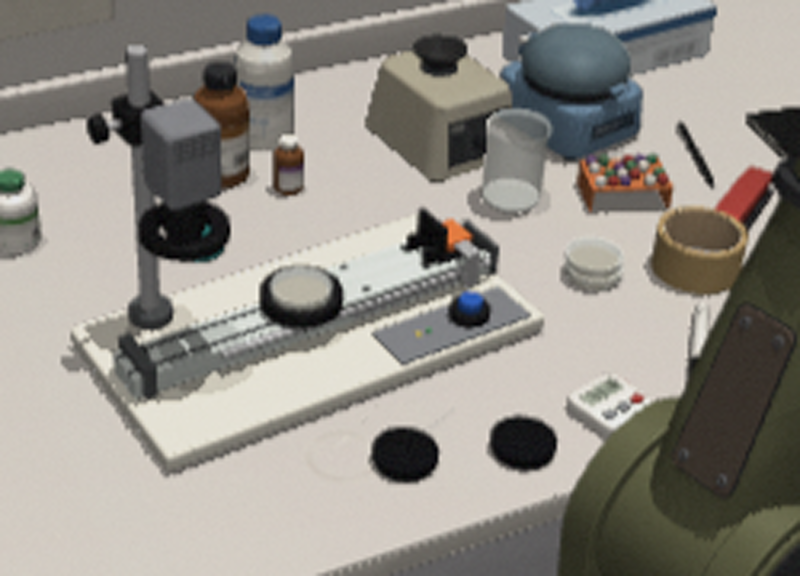

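Top view: the orange cap is at about (row 184, col 382), the blue button at (211, 375) and the dish in its seat at (192, 322). The black and turquoise lookalike discs sit off the stand. The scene view agrees, and it shows a black end block behind the orange button, so I'll check its height. Next I'll refine the numbers by colour and depth.

```bash
python3 - <<'E'
from h import *
P={}
for c in ['top','scene']:
    im=cv2.imread(f'pics/{c}0.png'); d=np.load(f'{c}0.npy'); p=cams.camera_params(c)
    hsv=cv2.cvtColor(im,cv2.COLOR_BGR2HSV)
    for n,lo,hi,z,(r,cc) in [('orange',(5,120,80),(20,255,255),.074,(184,382) if c=='top' else (183,373)),('blue',(105,130,60),(125,255,255),.044,(211,375) if c=='top' else (204,376))]:
        m=cv2.inRange(hsv,lo,hi); k=np.zeros_like(m); k[r-14:r+15,cc-14:cc+15]=1; m=m*k>0
        q=np.argwhere(m).mean(0); dd=np.median(d[m])
        print(c,n,m.sum(),q.round(1),'atz',atz(p,q,z).round(4),'depth',bydepth(p,q,dd).round(4))
# height map along the rail from top
p=cams.camera_params('top'); d=np.load('top0.npy')
f=200/np.tan(np.radians(p['vfov']/2))
rr,cc=np.mgrid[0:400,0:640]
W=np.array(p['eye'])+np.stack([(cc-p['cx'])/f*d,-(rr-p['cy'])/f*d,-d],-1)@att(p['attitude']).T
np.set_printoptions(linewidth=220)
print('z mm rows 174..218 step2, cols 362..402 step 2'); print((W[174:218:2,362:402:2,2]*1000).round().astype(int))
for k in ['imager']:
    o=outline_of('top',k)[0]; print(o['conf'],o['box'])
# base top: white pixels with z 15..30mm
im=cv2.imread('pics/top0.png'); m=((abs(W[...,2]-.022)<.008)&(rr>125)&(rr<245)&(cc>245)&(cc<405)).astype(np.uint8)
m=cv2.morphologyEx(m,cv2.MORPH_CLOSE,np.ones((9,9)))
cn=max(cv2.findContours(m,0,1)[0],key=cv2.contourArea)
pts=np.array([W[y,x,:2] for x,y in cn[:,0]],np.float32); print(cv2.minAreaRect(pts),np.median(W[m>0][:,2]))
E
```

```text
top orange 136 [183.2 381.3] atz [ 0.5704 -0.1507  0.074 ] depth [ 0.5702 -0.1506  0.0751]
top blue 54 [210.6 375. ] atz [ 0.495 -0.134  0.044] depth [ 0.4947 -0.1334  0.0488]
scene orange 46 [182.6 372.2] atz [ 0.5626 -0.1546  0.074 ] depth [ 0.5606 -0.1533  0.0756]
scene blue 41 [204.4 376.6] atz [ 0.4918 -0.133   0.044 ] depth [ 0.4889 -0.1311  0.0466]
z mm rows 174..218 step2, cols 362..402 step 2
[[  23   21   26   23   27   27   24   20   20   24   23   55   55   56   20   52   59   -2    2    4]
 [  23   25   23   60   58   56   94   53   54   53   60   65   60   61   50   51   56    2    4    5]
 [  55   60   56   54   59   84   98   65   77   72   75   74   76   64   48   46   58    4    0    2]
 [  55   57   59   78   77   74   96   73   75   74   74   78   72   60   47   47   62    5   -3   -4]
 [  59   60   53   59   56   71   94   89   77   72   83   72   73   60   45   44   57   -1    0    2]
 [  56   56   53   53   60   58   94   94   73   77   80   75   76   63   60   44   62    0   -1    3]
 [  59   54   55   54   58   55   92   95   75   75   74   76   77   64   63 
[... 1034 characters left out ...]
   21   23    1    1]
 [  25   26   25   26   41   44   50   54   49   41   21   24   27   26   24   26   20   18   22    4]
 [  22   26   26   27   42   48   51   48   51   40   28   27   27   29   30   25   19   17   20    1]
 [  25   27   30   31   39   47   44   47   49   36   24   25   26   26   24   28   28   24   19    1]
 [  23   23   26   33   40   41   48   50   45   40   29   27   28   31   28   33   26   19   24    1]
 [  25   30   24   30   25   36   39   36   40   22   27   27   29   27   23   32   28   30   22    3]]
0.94 [248.8, 148.3, 400.2, 235.3]
((0.5327696800231934, 0.007012009620666504), (0.20767781138420105, 0.42662274837493896), 0.1571105718612671) 0.02339694101570744
```

Emit:
jog_arm([
  [1, -0.0195, -0.028, 0, 0, 0, 0],
  [1, -0.0195, -0.028, 0, 0, 0, 0],
  [1, -0.0195, -0.028, 0, 0, 0, 0],
  [1, -0.0195, -0.028, 0, 0, 0, 0],
  [1, -0.0195, -0.028, 0, 0, 0, 0],
  [1, -0.0195, -0.028, 0, 0, 0, 0],
  [1, -0.0195, -0.028, 0, 0, 0, 0],
  [1, -0.0195, -0.028, 0, 0, 0, 0],
  [1, -0.0195, -0.028, 0, 0, 0, 0],
  [1, -0.0195, -0.028, 0, 0, 0, 0],
  [1, -0.0195, -0.028, 0, 0, 0, 0],
  [1, -0.0195, -0.028, 0, 0, 0, 0],
], grip_force=20)

```text
time_s: 2.5
tool_pos: [0.4364, -0.3086, 0.4051]
tool_rot: [-180.0, -0.0, -74.4]
force: [0.6, 0.4, 0.7]
grip_width: 0.0145
```

Emit:
jog_arm([
  [1, -0.0195, -0.028, 0, 0, 0, 0],
  [1, -0.0195, -0.028, 0, 0, 0, 0],
  [1, -0.0195, -0.028, 0, 0, 0, 0],
  [1, -0.0195, -0.028, 0, 0, 0, 0],
  [1, -0.0195, -0.028, 0, 0, 0, 0],
  [1, -0.0195, -0.028, 0, 0, 0, 0],
  [1, 0, 0, 0, 0, 0, 4.5],
  [1, 0, 0, 0.03, 0, 0, 4.5],
  [1, 0, 0, 0.03, 0, 0, 0],
  [1, 0, 0, 0, 0, 0, 0],
])

```text
time_s: 3.33
tool_pos: [0.5639, -0.1518, 0.339]
tool_rot: [179.5, 0.2, -83.3]
force: [-1.1, 0.4, -1.9]
grip_width: 0.0005
```

```bash
python3 - <<'E'
from h import *
s=status.get_obs(); print(s['time_s'],s['tool_pos'],s['tool_rot'],s['force'],s['grip_width'],s['qpos'].round(1))
p=cams.camera_params('wrist'); im,d=cams.read_camera('wrist'); cv2.imwrite('pics/w1.png',im[:,:,::-1]); print(p)
for k,z in dict(lock_top=.074,rest_face=.078,shutter_top=.044,nest=.055,dish=.055,read_point=.055).items():
    for r in landmark_of('wrist',k)[:2]: print(k,round(r['conf'],2),np.round(r['position'],1),atz(p,r['position'],z,True).round(4))
bgr=im[:,:,::-1].copy(); hsv=cv2.cvtColor(bgr,cv2.COLOR_BGR2HSV)
for n,lo,hi,z in [('orange',(5,120,80),(20,255,255),.074),('blue',(105,130,60),(125,255,255),.044)]:
    m=cv2.inRange(hsv,lo,hi); nl,l,st,ce=cv2.connectedComponentsWithStats(m)
    for i in range(1,nl):
        if st[i,4]>60: print(n,st[i],ce[i].round(1),atz(p,ce[i][::-1],z,True).round(4))
E
```

```text
3.3333 [ 0.56387768 -0.15180811  0.33903232] [179.47263586   0.21616174 -83.33563579] [-1.14904217  0.43713013 -1.89278049] 0.0004878744585135023 [ 36.3  15.  -27.8  96.7   7.3  70.7 -76.5]
{'vfov': 65.70646984690485, 'cx': 319.97558374275405, 'cy': 201.59610440579488, 'eye': array([ 0.64192718, -0.14275931,  0.31721528]), 'attitude': array([-17.21093089,   0.27177469, -83.32692792])}
lock_top 0.91 [198.3 320.7] [ 0.5698 -0.1506  0.074 ]
rest_face 0.6 [200.8 299.4] [ 0.5669 -0.1336  0.078 ]
nest 0.35 [188.2  65. ] [0.5426 0.1417 0.055 ]
dish 0.88 [ 14.9 159. ] [0.7223 0.017  0.055 ]
dish 0.72 [314.2 192.9] [ 0.4117 -0.0236  0.055 ]
read_point 0.57 [191.1  66. ] [0.5393 0.1404 0.055 ]
orange [ 521  111   60   79 1165] [548.5 149.7] [ 0.6445 -0.362   0.074 ]
orange [ 304  176   36   42 1497] [321.5 196.5] [ 0.5714 -0.1511  0.074 ]
orange [501 239  27  27 130] [513.4 251. ] [ 0.538  -0.3511  0.074 ]
orange [303 270   3  39  69] [303.6 290.3] [ 0.4793 -0.1453  0.074 ]
```

View pics/w1.png

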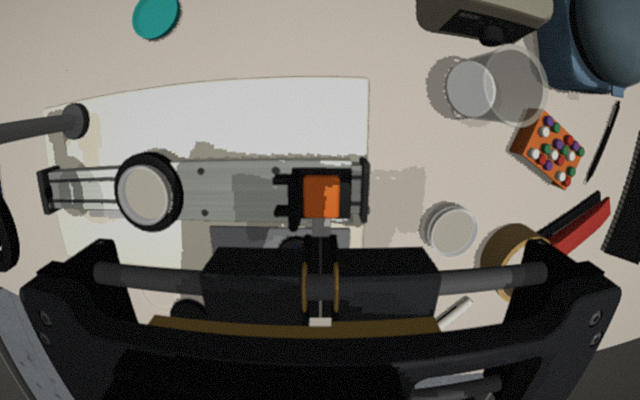

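Wrist view: the orange cap is at (row 197, col 321), with the black rest just left of it around col 297. The dish is at about (192, 149), and the blue button is hidden by the fingers. I'll get the stand yaw from the seat-to-lock line and the edges.

```bash
python3 - <<'E'
from h import *
p=cams.camera_params('wrist')
im=cv2.imread('pics/w1.png'); hsv=cv2.cvtColor(im,cv2.COLOR_BGR2HSV)
m=cv2.inRange(hsv,(5,150,120),(20,255,255)); m[:,:290]=0;m[:,350:]=0;m[230:]=0
pts=np.array([atz(p,q,.074,True)[:2] for q in np.argwhere(m)],np.float32); print('cap',cv2.minAreaRect(pts))
lock=np.array([.5703,-.1507])
# black seat ring outer ellipse -> use dark mask
g=cv2.cvtColor(im,cv2.COLOR_BGR2GRAY); k=(g<60).astype(np.uint8); k[:,:105]=0;k[:,190:]=0;k[:140]=0;k[240:]=0
c=max(cv2.findContours(k,0,1)[0],key=cv2.contourArea); q=np.array([atz(p,(y,x),.0635,True)[:2] for x,y in c[:,0]],np.float32)
(o,r)=cv2.minEnclosingCircle(q); print('seat',o,r); v=np.array(o)-lock; print(np.linalg.norm(v),np.degrees(np.arctan2(-v[0],v[1])))
# base right edge / top edge: (368,80)->(368,160), rail rear line
for n,a,b,z in [('right',(85,368),(155,368.5),.022),('back',(86,150),(77,350),.022),('right2',(85,368),(250,367),.022)]:
    A,B=atz(p,a,z,True),atz(p,b,z,True); print(n,A.round(4),B.round(4),np.degrees(np.arctan2(*(A-B)[[1,0]])))
for c in ['top']:
    pt=cams.camera_params(c); im=cv2.imread('pics/top0.png')
    g=cv2.cvtColor(im,cv2.COLOR_BGR2GRAY)
    A=atz(pt,(110+367/2.9,230+92/2.9),.022);B=atz(pt,(110+318/2.9,230+490/2.9),.022);print('front edge',A,B,np.degrees(np.arctan2(-(A-B)[0],(A-B)[1])))
    A2=atz(pt,(110+115/2.9,230+462/2.9),.022);print('right back corner',A2,np.degrees(np.arctan2(*(A2-B)[[1,0]])), (A+A2)/2)
E
```

```text
cap ((0.5740840435028076, -0.15388597548007965), (0.034334324300289154, 0.02783111296594143), 6.541276454925537)
seat (0.5590755939483643, 0.017885955050587654) 0.04274817928671837
0.1689592007898083 3.8091152961216435
right [ 0.6777 -0.1866  0.022 ] [ 0.6088 -0.1964  0.022 ] 8.039531934561099
back [0.6621 0.0409 0.022 ] [ 0.683  -0.1683  0.022 ] 95.72058106682967
right2 [ 0.6777 -0.1866  0.022 ] [ 0.5064 -0.2113  0.022 ] 8.204441714264608
front edge [0.42736984 0.19610018 0.022     ] [ 0.46827239 -0.20542052  0.022     ] 5.8166038199677645
right back corner [ 0.67567752 -0.18414206  0.022     ] 5.857692829795515 [0.55152368 0.00597906 0.022     ]
```

Emit:
jog_arm([
  [1, 0, 0, 0, 0, 0, 0.7],
  [1, 0.002, -0.007, 0, 0, 0, 0],
  [1, 0, 0, 0.02, 0, 0, 0],
  [1, 0, 0, 0.02, 0, 0, 0],
  [1, 0, 0, 0.015, 0, 0, 0],
  [1, 0, 0, 0, 0, 0, 0],
  [1, 0, 0, 0, 0, 0, 0],
  [1, 0, 0, 0, 0, 0, 0],
])

```text
time_s: 4.35
tool_pos: [0.5738, -0.1535, 0.2909]
tool_rot: [-179.9, -0.0, -84.1]
force: [-0.4, -0.3, -0.2]
grip_width: 0.0007
```

```bash
python3 - <<'E'
from h import *
s=status.get_obs(); print(s['time_s'],s['tool_pos'],s['tool_rot'],s['force'],s['qpos'].round(1))
p=cams.camera_params('wrist'); im,d=cams.read_camera('wrist'); cv2.imwrite('pics/w2.png',cv2.resize(im[120:360,180:460,::-1],None,fx=2.5,fy=2.5))
print(p['eye'],p['attitude'])
bgr=im[:,:,::-1].copy(); hsv=cv2.cvtColor(bgr,cv2.COLOR_BGR2HSV)
m=cv2.inRange(hsv,(5,150,120),(20,255,255)); m[:,:260]=0;m[:,400:]=0
pts=np.array([atz(p,q,.074,True)[:2] for q in np.argwhere(m)],np.float32); print('cap',cv2.minAreaRect(pts),np.argwhere(m).min(0),np.argwhere(m).max(0))
for k,z in dict(lock_top=.074,rest_face=.078).items():
    for r in landmark_of('wrist',k)[:1]: print(k,round(r['conf'],2),np.round(r['position'],1),atz(p,r['position'],z,True).round(4))
E
```

```text
4.35 [ 0.57377793 -0.15350401  0.29087757] [-1.79906179e+02 -3.29287538e-02 -8.40686149e+01] [-0.44461691 -0.29989466 -0.21597673] [ 35.4  18.4 -27.3  98.5   9.2  65.2 -78.6]
[ 0.65215495 -0.14552148  0.26992108] [-1.65903283e+01  2.35889221e-02 -8.40612262e+01]
cap ((0.5769244432449341, -0.14845335483551025), (0.017837172374129295, 0.02806592918932438), 30.442445755004883) [215 298] [244 336]
lock_top 0.67 [235.8 316. ] [ 0.5695 -0.1513  0.074 ]
rest_face 0.92 [239.5 290. ] [ 0.5665 -0.1339  0.078 ]
```

View pics/w2.png

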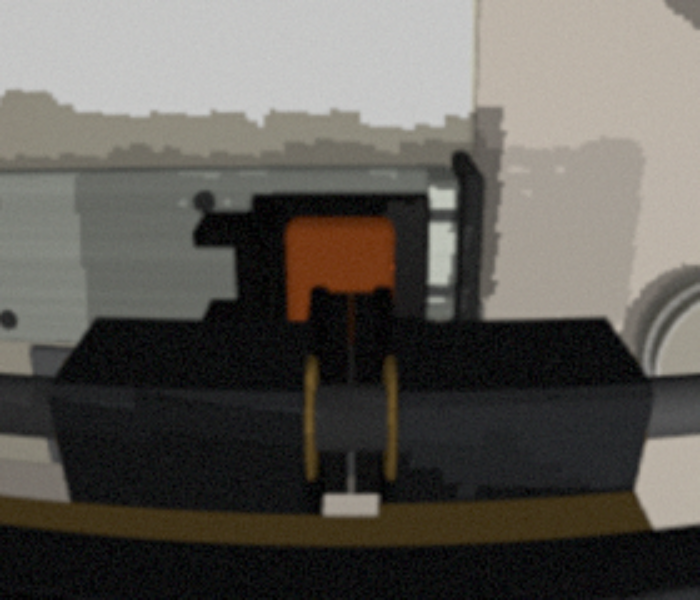

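The cap is at crop cols 287–395 and the fingertips at 310–392, so the alignment is good. The tip sits about 4 mm to +x and 2 mm to -y of the lock centre. I'll correct that, descend and press.

Emit:
jog_arm([
  [1, -0.004, 0.003, 0.01, 0, 0, 0],
  [1, 0, 0, 0.012, 0, 0, 0],
  [1, 0, 0, 0.008, 0, 0, 0],
  [1, 0, 0, 0.004, 0, 0, 0],
  [1, 0, 0, 0.002, 0, 0, 0],
  [1, 0, 0, 0.002, 0, 0, 0],
  [1, 0, 0, 0.002, 0, 0, 0],
  [1, 0, 0, 0.002, 0, 0, 0],
  [1, 0, 0, 0, 0, 0, 0],
  [1, 0, 0, 0, 0, 0, 0],
])

```text
time_s: 5.33
tool_pos: [0.5696, -0.1496, 0.2486]
tool_rot: [180.0, -0.0, -84.1]
force: [-4.9, 1.1, 6.8]
grip_width: 0.0005
```

Emit:
jog_arm([
  [1, 0, 0, 0.001, 0, 0, 0],
  [1, 0, 0, 0.001, 0, 0, 0],
  [1, 0, 0, 0, 0, 0, 0],
  [1, 0, 0, 0, 0, 0, 0],
])

```text
time_s: 5.67
tool_pos: [0.5698, -0.1495, 0.2484]
tool_rot: [180.0, -0.1, -84.1]
force: [-8.1, 2.9, 17.5]
grip_width: 0.0006
```

Emit:
jog_arm([
  [1, -0.002, 0, 0, 0, 0, 0],
  [1, -0.002, 0, 0, 0, 0, 0],
  [1, -0.002, 0, 0, 0, 0, 0],
  [1, -0.003, 0, 0, 0, 0, 0],
  [1, -0.004, 0, 0, 0, 0, 0],
  [1, -0.004, 0, 0, 0, 0, 0],
  [1, -0.004, 0, 0, 0, 0, 0],
  [1, -0.003, 0, 0, 0, 0, 0],
  [1, 0, 0, 0, 0, 0, 0],
])

```text
time_s: 6.42
tool_pos: [0.5672, -0.1268, 0.2484]
tool_rot: [180.0, -0.2, -84.1]
force: [-8.2, -0.5, 15.4]
grip_width: 0.0006
```

```bash
python3 - <<'E'
from h import *
s=status.get_obs(); print(s['tool_pos'],s['force'])
p=cams.camera_params('wrist'); im,d=cams.read_camera('wrist'); cv2.imwrite('pics/w3.png',cv2.resize(im[100:340,80:460,::-1],None,fx=2,fy=2))
E
```

```text
[ 0.56719511 -0.12683957  0.24836966] [-8.21052311 -0.51874115 15.43118079]
```

View pics/w3.png

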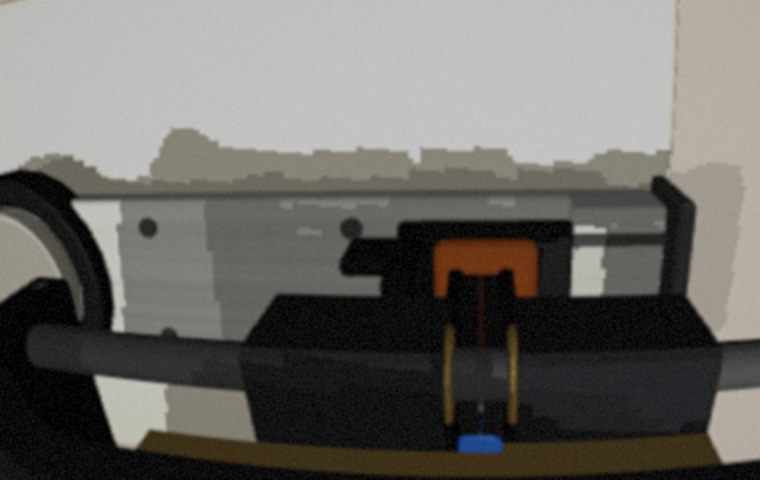

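The carriage rides along: the finger is still centred on the cap and the carriage has clearly left the end block. I'll keep pushing.

Emit:
jog_arm([
  [1, -0.003, 0, 0, 0, 0, 0],
  [1, -0.005, 0, 0, 0, 0, 0],
  [1, -0.006, 0, 0, 0, 0, 0],
  [1, -0.006, 0, 0, 0, 0, 0],
  [1, -0.006, 0, 0, 0, 0, 0],
  [1, -0.006, 0, 0, 0, 0, 0],
  [1, -0.006, 0, 0, 0, 0, 0],
  [1, -0.006, 0, 0, 0, 0, 0],
  [1, -0.006, 0, 0, 0, 0, 0],
  [1, -0.005, 0, 0, 0, 0, 0],
  [1, -0.003, 0, 0, 0, 0, 0],
  [1, 0, 0, 0, 0, 0, 0],
])

```text
time_s: 7.47
tool_pos: [0.5611, -0.0686, 0.2483]
tool_rot: [179.9, -0.2, -84.1]
force: [-9.6, -1.1, 18.2]
grip_width: 0.0003
```

Emit:
jog_arm([
  [1, -0.003, 0, 0, 0, 0, 0],
  [1, -0.005, 0, 0, 0, 0, 0],
  [1, -0.005, 0, 0, 0, 0, 0],
  [1, -0.005, 0, 0, 0, 0, 0],
  [1, -0.005, 0, 0, 0, 0, 0],
  [1, -0.004, 0, 0, 0, 0, 0],
  [1, -0.003, 0, 0, 0, 0, 0],
  [1, -0.003, 0, 0, 0, 0, 0],
  [1, -0.002, 0, 0, 0, 0, 0],
  [1, -0.002, 0, 0, 0, 0, 0],
  [1, -0.002, 0, 0, 0, 0, 0],
  [1, 0, 0, 0, 0, 0, 0],
])

```text
time_s: 8.47
tool_pos: [0.557, -0.0301, 0.2483]
tool_rot: [179.9, -0.2, -84.1]
force: [-8.3, -1.4, 19.4]
grip_width: 0.0002
```

Emit:
jog_arm([
  [1, -0.002, 0, 0, 0, 0, 0],
  [1, -0.002, 0, 0, 0, 0, 0],
  [1, -0.002, 0, 0, 0, 0, 0],
  [1, -0.002, 0, 0, 0, 0, 0],
  [1, -0.001, 0, 0, 0, 0, 0],
  [1, 0, 0, 0, 0, 0, 0],
])

```text
time_s: 8.97
tool_pos: [0.5574, -0.0246, 0.2484]
tool_rot: [-179.8, -0.4, -84.2]
force: [-3.1, -9.0, 15.3]
grip_width: 0.0009
```

```bash
python3 - <<'E'
from h import *
s=status.get_obs(); print(s['tool_pos'],s['force'])
p=cams.camera_params('wrist'); im,d=cams.read_camera('wrist'); cv2.imwrite('pics/w4.png',im[:,:,::-1])
E
```

```text
[ 0.55740677 -0.02456061  0.24840914] [-3.12167877 -8.97218866 15.29330552]
```

View pics/w4.png

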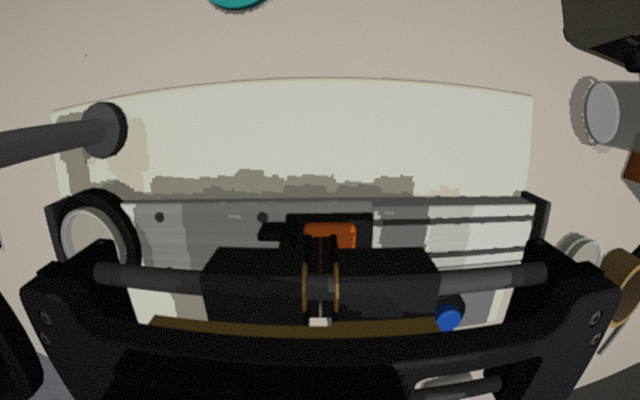

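The seat is against the left end block. The finger has slid about 6 mm forward on the cap to the rest, and the force is -9 N along the rail, so the carriage is at the stop. I'll nudge a little more, then lift.

Emit:
jog_arm([
  [1, -0.002, 0, 0, 0, 0, 0],
  [1, -0.001, 0, 0, 0, 0, 0],
  [1, 0, 0, 0, 0, 0, 0],
])

```text
time_s: 9.27
tool_pos: [0.5574, -0.0231, 0.2484]
tool_rot: [-179.8, -0.6, -84.3]
force: [-2.9, -12.0, 13.4]
grip_width: 0.0002
```

Emit:
jog_arm([
  [1, 0, 0, -0.004, 0, 0, 0],
  [1, 0, 0, -0.004, 0, 0, 0],
  [1, 0, 0, -0.004, 0, 0, 0],
  [1, 0, 0, -0.004, 0, 0, 0],
  [1, 0.008, 0, -0.004, 0, 0, 0],
  [1, 0, 0, -0.02, 0, 0, 0],
  [1, 0, 0, -0.02, 0, 0, 0],
  [1, 0, 0, -0.01, 0, 0, 0],
  [1, 0, 0, 0, 0, 0, 0],
  [1, 0, 0, 0, 0, 0, 0],
])

```text
time_s: 10.1
tool_pos: [0.5569, -0.0253, 0.3159]
tool_rot: [-179.9, -0.0, -84.1]
force: [-0.3, 0.6, -0.0]
grip_width: 0.0007
```

```bash
python3 - <<'E'
from h import *
s=status.get_obs(); print(s['time_s'],s['tool_pos'],s['tool_rot'],s['force'])
p=cams.camera_params('wrist'); im,d=cams.read_camera('wrist'); cv2.imwrite('pics/w5.png',im[:,:,::-1])
for k,z in dict(lock_top=.074,rest_face=.078,shutter_top=.044,nest=.055,read_point=.055).items():
    for r in landmark_of('wrist',k)[:1]: print(k,round(r['conf'],2),np.round(r['position'],1),atz(p,r['position'],z,True).round(4))
im2,d2=cams.read_camera('scene'); cv2.imwrite('pics/s5.png',cv2.resize(im2[110:290,230:480,::-1],None,fx=3.2,fy=3.2,interpolation=cv2.INTER_CUBIC))
for n,I,w in [('wrist',im,True),('scene',im2,False)]:
    q=cams.camera_params(n)
    hsv=cv2.cvtColor(I[:,:,::-1].copy(),cv2.COLOR_BGR2HSV)
    for c,lo,hi,z in [('orange',(5,120,80),(20,255,255),.074),('blue',(105,130,60),(125,255,255),.044)]:
        nl,l,st,ce=cv2.connectedComponentsWithStats(cv2.inRange(hsv,lo,hi))
        for i in range(1,nl):
            if st[i,4]>25: print(n,c,st[i],ce[i].round(1),atz(q,ce[i][::-1],z,w).round(4))
E
```

```text
10.1 [ 0.55692224 -0.02533665  0.31588225] [-1.79928846e+02 -1.88225394e-02 -8.40601527e+01] [-0.32871118  0.61003955 -0.00768414]
lock_top 0.72 [218.4 329.2] [ 0.5573 -0.0324  0.074 ]
rest_face 0.65 [220.3 306.3] [ 0.5554 -0.0153  0.078 ]
nest 0.69 [108.  557.4] [ 0.6795 -0.2388  0.055 ]
wrist orange [602 147  38  52 494] [618.2 168.7] [ 0.6381 -0.3346  0.074 ]
wrist orange [ 309  194   40   46 1654] [328.8 215. ] [ 0.5593 -0.0316  0.074 ]
wrist orange [589 242  31  21 148] [606.8 249.6] [ 0.5459 -0.3595  0.074 ]
wrist orange [335 268   4  42  85] [336.5 288.4] [ 0.4953 -0.0455  0.074 ]
scene orange [291 137  16   9  78] [299.5 141.7] [ 0.8894 -0.0403  0.074 ]
scene orange [332 148  25   8  40] [342.6 151.9] [ 0.7664 -0.1509  0.074 ]
scene orange [411 160  29  16 143] [423.4 166.8] [ 0.5768 -0.3553  0.074 ]
scene orange [336 190   9  10  53] [339.5 194. ] [ 0.5482 -0.0333  0.074 ]
scene blue [  0  68  48  22 623] [22.2 78.7] [1.9607 0.8911 0.044 ]
scene blue [  0  98  12  37 238] [  3.8 119.7] [1.5418 0.9371 0.044 ]
scene blue [308 115  10   9  72] [312.2 119.2] [ 1.0846 -0.1734  0.044 ]
scene blue [  0 147  72  25 487] [ 34.6 158.7] [1.1807 0.8206 0.044 ]
scene blue [373 202   8   6  42] [376.6 204.5] [ 0.4911 -0.1328  0.044 ]
scene blue [183 258  28  18 275] [197.3 266.8] [0.4409 0.4253 0.044 ]
```

View pics/w5.png

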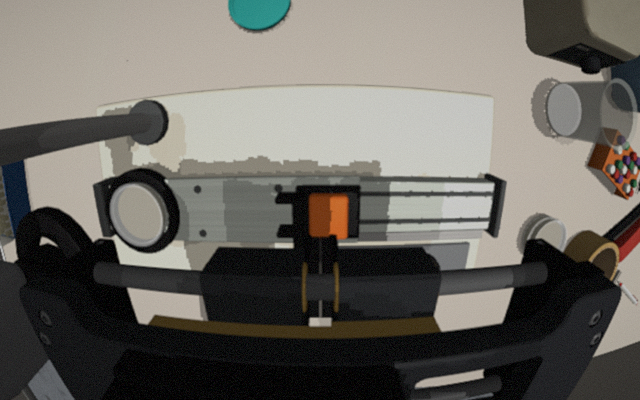

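Wrist view: the carriage is home with the seat at the left end block (~(208, 140)). The orange cap is at (215, 329), 119 mm from where it started. I'll check the cap height from depth and fix the shutter position.

```bash
python3 - <<'E'
from h import *
p=cams.camera_params('wrist'); im,d=cams.read_camera('wrist')
f=200/np.tan(np.radians(p['vfov']/2))
def wp(rc,D):
    r=ray(p,rc,True); ax=att(p['attitude'])@[0,0,-1]; return np.array(p['eye'])+r*D/(r@ax)
hsv=cv2.cvtColor(im[:,:,::-1].copy(),cv2.COLOR_BGR2HSV)
m=cv2.inRange(hsv,(5,150,120),(20,255,255)); m[:,:300]=0;m[:,355:]=0;m[250:]=0
q=np.argwhere(cv2.erode(m,np.ones((7,7)))); print('cap z',np.median([wp(x,d[tuple(x)])[2] for x in q]))
for x in [(222,230),(195,420),(238,465)]: print(x,wp(x,np.median(d[x[0]-2:x[0]+3,x[1]-2:x[1]+3])))
s=status.get_obs()
im4=cv2.imread('pics/w4.png'); h=cv2.cvtColor(im4,cv2.COLOR_BGR2HSV); m=cv2.inRange(h,(105,130,60),(125,255,255)); m[:,:425]=0;m[:,470:]=0;m[:295]=0;m[345:]=0
q=np.argwhere(m); print(m.sum()//255,q.min(0),q.max(0)); p4=dict(p); p4['eye']=np.array(p['eye'])-s['tool_pos']+[.5574,-.0246,.2484]
print('shutter w4',atz(p4,q.mean(0),.044,True))
E
```

```text
cap z 0.07291536837538085
(222, 230) [0.53698473 0.04973534 0.05389269]
(195, 420) [ 0.57531079 -0.10998075  0.04533801]
(238, 465) [ 0.52968688 -0.17912945  0.02133722]
488 [305 436] [331 461]
shutter w4 [ 0.49564847 -0.13279268  0.044     ]
```

The cap height is 0.073, so the button is up and locked. The three shutter estimates agree at about (0.495, -0.133). I'll move over it.

Emit:
jog_arm([
  [1, 0.017, 0.012, 0, 0, 0, 0],
  [1, 0.017, 0.012, 0, 0, 0, 0],
  [1, 0.017, 0.012, 0, 0, 0, 0],
  [1, 0.017, 0.013, 0, 0, 0, 0],
  [1, 0.017, 0.013, 0, 0, 0, 0],
  [1, 0.016, 0.012, 0, 0, 0, 0],
  [1, 0, 0, 0.025, 0, 0, 0],
  [1, 0, 0, 0.025, 0, 0, 0],
  [1, 0, 0, 0.02, 0, 0, 0],
  [1, 0, 0, 0, 0, 0, 0],
  [1, 0, 0, 0, 0, 0, 0],
])

```text
time_s: 11.42
tool_pos: [0.4932, -0.1334, 0.245]
tool_rot: [179.9, 0.1, -84.1]
force: [0.9, 0.1, 0.5]
grip_width: 0.0002
```

```bash
python3 - <<'E'
from h import *
s=status.get_obs(); print(s['time_s'],s['tool_pos'],s['tool_rot'],s['force'])
p=cams.camera_params('wrist'); im,d=cams.read_camera('wrist')
im2,_=cams.read_camera('scene'); a=cv2.resize(im[150:350,200:440,::-1],(480,400)); b=cv2.resize(im2[170:240,310:410,::-1],(571,400),interpolation=cv2.INTER_CUBIC)
cv2.imwrite('pics/w6.png',cv2.resize(np.hstack([a,b]),None,fx=.75,fy=.75))
E
```

```text
11.4167 [ 0.49316649 -0.13335277  0.24502958] [ 1.79875119e+02  7.16174270e-02 -8.40511903e+01] [0.86147366 0.14996596 0.53950292]
```

View pics/w6.png

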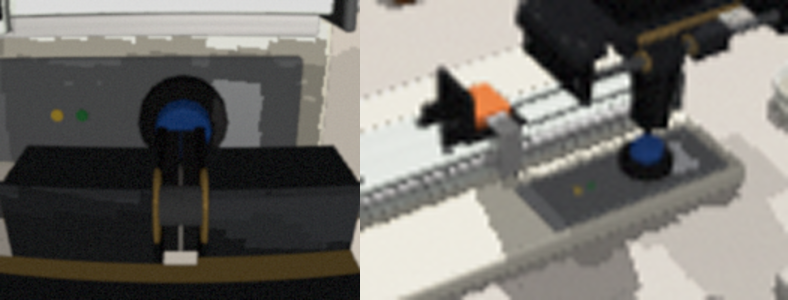

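The fingertips are right above the blue button, lined up in both views, and the orange cap stands up. Pressing slowly now.

Emit:
jog_arm([
  [1, 0, 0, 0.012, 0, 0, 0],
  [1, 0, 0, 0.006, 0, 0, 0],
  [1, 0, 0, 0.003, 0, 0, 0],
  [1, 0, 0, 0.002, 0, 0, 0],
  [1, 0, 0, 0.002, 0, 0, 0],
  [1, 0, 0, 0.001, 0, 0, 0],
  [1, 0, 0, 0, 0, 0, 0],
  [1, 0, 0, 0, 0, 0, 0],
])

```text
time_s: 12.18
tool_pos: [0.4945, -0.1334, 0.2241]
tool_rot: [-180.0, -0.1, -84.1]
force: [-10.5, 1.5, 30.7]
grip_width: 0.0008
```

The finger stopped hard at 0.042 m with 31 N, well above the 4 N spring. The closed pair of tips is probably too broad for the collar and is resting on its rim. I'll lift, open partway and press with one fingertip.

Emit:
jog_arm([
  [1, 0, 0, -0.006, 0, 0, 0],
  [1, 0, 0, -0.02, 0, 0, 0],
  [0.5, 0, 0, -0.01, 0, 0, 0],
  [0.5, 0, 0, 0, 0, 0, 0],
  [0.5, 0, 0, 0, 0, 0, 0],
  [0.5, 0, 0, 0, 0, 0, 0],
  [0.5, 0, 0, 0, 0, 0, 0],
  [0.5, 0, 0, 0, 0, 0, 0],
  [0.5, 0, 0, 0, 0, 0, 0],
])

```text
time_s: 12.93
tool_pos: [0.4933, -0.1335, 0.255]
tool_rot: [179.9, 0.0, -84.1]
force: [0.6, 0.1, 0.2]
grip_width: 0.0382
```

```bash
python3 - <<'E'
from h import *
s=status.get_obs(); print(s['time_s'],s['tool_pos'],s['tool_rot'],s['force'],s['grip_width'])
p=cams.camera_params('wrist'); im,d=cams.read_camera('wrist')
f=200/np.tan(np.radians(p['vfov']/2)); np.set_printoptions(linewidth=220)
def wp(rc,D):
    r=ray(p,rc,True); ax=att(p['attitude'])@[0,0,-1]; return np.array(p['eye'])+r*D/(r@ax)
cv2.imwrite('pics/w7.png',cv2.resize(im[150:350,200:440,::-1],None,fx=3,fy=3))
hsv=cv2.cvtColor(im[:,:,::-1].copy(),cv2.COLOR_BGR2HSV); m=cv2.inRange(hsv,(105,130,60),(125,255,255)); m[:,:280]=0;m[:,370:]=0
q=np.argwhere(m); print(len(q),q.min(0),q.max(0),q.mean(0))
pts=np.array([wp(x,d[tuple(x)]) for x in q]); print('blue z',np.percentile(pts[:,2],[10,50,90]),pts.mean(0), (atz(p,q.mean(0),.044,True)))
print('circle',cv2.minEnclosingCircle(np.array([atz(p,x,.044,True)[:2] for x in q],np.float32)))
r0,c0=q.mean(0).astype(int)
print(np.array([[wp((r,c),d[r,c])[2]*1000 for c in range(c0-40,c0+41,4)] for r in range(r0-36,r0+30,4)]).round().astype(int))
E
```

```text
12.9333 [ 0.49331756 -0.13349346  0.25499008] [ 1.79930340e+02  3.49048327e-02 -8.40660780e+01] [0.62372579 0.06283569 0.2128238 ] 0.03819325971783326
1000 [212 304] [249 338] [230.302 321.218]
blue z [0.0440007  0.04664865 0.04764349] [ 0.49627748 -0.1338608   0.04683618] [ 0.4951715  -0.13396954  0.044     ]
circle ((0.4946613609790802, -0.1335412710905075), 0.01333528570830822)
[[25 26 25 26 25 25 25 26 26 24 24 25 25 25 24 25 25 25 24 26 24]
 [24 24 25 25 25 24 25 24 30 31 34 32 30 28 25 25 26 25 25 23 25]
 [25 25 24 24 26 25 29 35 38 36 37 37 37 36 32 25 26 25 25 25 25]
 [25 25 25 24 24 33 36 37 37 37 37 36 37 38 37 33 25 25 25 24 25]
 [26 26 24 25 30 36 37 37 38 37 37 38 38 38 37 37 29 25 26 26 25]
 [25 25 25 25 36 37 37 36 39 41 43 41 38 36 37 37 35 25 25 24 26]
 [25 25 24 25 36 36 37 39 45 47 46 47 45 42 37 37 37 37 25 25 25]
 [24 24 25 25 37 37 37 45 46 47 48 46 47 46 38 37 37 37 26 24 25]
 [25 24 25 36 37 37 45 47 47 47 47 48 47 48 45 37 36 37 25 25 26]
 [25 25 25 24 37 36 46 48 47 47 47 47 46 48 46 38 36 36 24 25 25]
 [25 26 26 26 36 37 46 47 47 46 47 46 46 48 46 38 38 26 25 25 25]
 [76 73 25 25 37 37 37 47 46 47 47 48 47 46 37 38 37 25 25 74 76]
 [78 79 25 26 24 37 37 47 47 48 48 46 48 47 36 37 25 25 25 79 80]
 [84 83 25 25 25 25 37 37 46 45 48 47 47 38 37 26 25 26 25 85 85]
 [89 83 25 25 24 25 25 25 36 37 36 37 37 37 24 24 25 26 72 87 89]
 [93 84 24 24 26 24 24 24 23 25 25 24 25 25 25 25 24 25 73 89 95]
 [96 84 -1 -1 -1 -1 -1  0 -1  0  0 -1 -1 -1  0  0 -2 -1 73 90 99]]
```

View pics/w7.png

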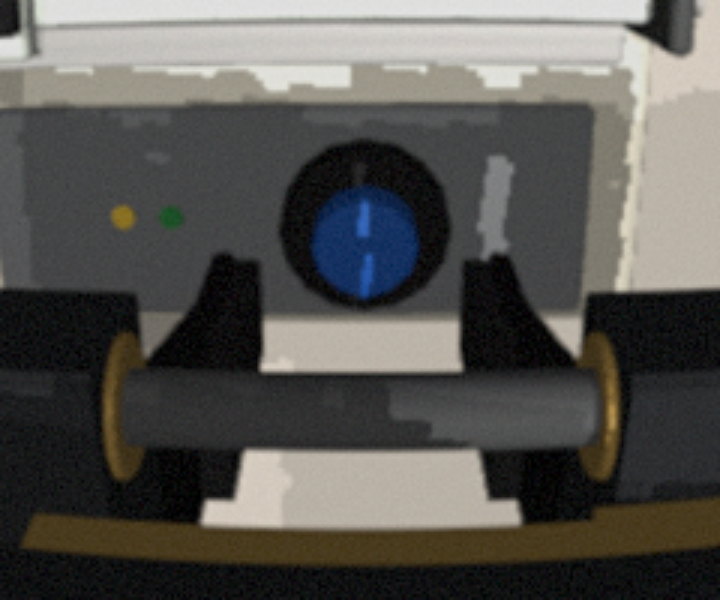

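The depth map shows the blue top at 0.047 (given as 0.044), the collar at 0.037 and the panel at 0.025. So the collar can't have blocked the press, and the hard stop at 0.042 was most likely the button's own bottom (~5–6 mm of travel). A stepped second press with force readings will confirm this.

Emit:
jog_arm([
  [1, 0, 0, 0, 0, 0, 0],
  [1, 0, 0, 0, 0, 0, 0],
  [1, 0, 0, 0, 0, 0, 0],
  [1, 0, 0, 0, 0, 0, 0],
  [1, 0, 0, 0.012, 0, 0, 0],
  [1, 0, 0, 0.011, 0, 0, 0],
  [1, 0, 0, 0, 0, 0, 0],
  [1, 0, 0, 0, 0, 0, 0],
])

```text
time_s: 13.65
tool_pos: [0.493, -0.1334, 0.2314]
tool_rot: [179.9, 0.1, -84.1]
force: [0.6, -0.4, 0.6]
grip_width: 0.0026
```

Emit:
jog_arm([
  [1, 0, 0, 0.002, 0, 0, 0],
  [1, 0, 0, 0.001, 0, 0, 0],
  [1, 0, 0, 0, 0, 0, 0],
  [1, 0, 0, 0, 0, 0, 0],
])

```text
time_s: 13.98
tool_pos: [0.4937, -0.1335, 0.23]
tool_rot: [-180.0, -0.0, -84.1]
force: [-0.4, 0.3, 1.8]
grip_width: 0.0002
```

Emit:
jog_arm([
  [1, 0, 0, 0.002, 0, 0, 0],
  [1, 0, 0, 0.001, 0, 0, 0],
  [1, 0, 0, 0, 0, 0, 0],
  [1, 0, 0, 0, 0, 0, 0],
])

```text
time_s: 14.32
tool_pos: [0.4938, -0.1335, 0.227]
tool_rot: [-180.0, -0.0, -84.1]
force: [0.1, 0.5, 3.9]
grip_width: 0.0006
```

Emit:
jog_arm([
  [1, 0, 0, 0.002, 0, 0, 0],
  [1, 0, 0, 0.001, 0, 0, 0],
  [1, 0, 0, 0, 0, 0, 0],
  [1, 0, 0, 0, 0, 0, 0],
])

```text
time_s: 14.65
tool_pos: [0.4939, -0.1335, 0.2246]
tool_rot: [-180.0, -0.0, -84.1]
force: [-2.0, 0.6, 9.1]
grip_width: -0.0001
```

The force rises from 1.8 N (0.230) to 3.9 N (0.227), then reaches the hard stop near 0.2245. That is about 6 mm of travel at the 4 N spring, so the button is fully down. Now I'll let go and back away.

Emit:
jog_arm([
  [1, 0, 0, -0.006, 0, 0, 0],
  [1, 0, 0, -0.01, 0, 0, 0],
  [1, 0, 0, -0.02, 0, 0, 0],
  [1, 0, 0, -0.03, 0, 0, 0],
  [1, 0, 0, -0.03, 0, 0, 0],
  [1, 0.03, 0, -0.03, 0, 0, 0],
  [1, 0.03, 0, -0.02, 0, 0, 0],
  [1, 0.03, 0, 0, 0, 0, 0],
  [1, 0.02, 0, 0, 0, 0, 0],
  [1, 0, 0, 0, 0, 0, 0],
  [1, 0, 0, 0, 0, 0, 0],
])

```text
time_s: 15.57
tool_pos: [0.5043, -0.2435, 0.369]
tool_rot: [180.0, 0.1, -84.2]
force: [-0.1, 0.8, 0.1]
grip_width: 0.0005
```

```bash
python3 - <<'E'
from h import *
s=status.get_obs(); print(s['time_s'],s['tool_pos'],s['force'])
im2,d=cams.read_camera('scene'); cv2.imwrite('pics/s8.png',cv2.resize(im2[110:290,230:480,::-1],None,fx=3.2,fy=3.2,interpolation=cv2.INTER_CUBIC))
p=cams.camera_params('scene')
for k,z in dict(lock_top=.074,nest=.055,dish=.055,read_point=.055,shutter_top=.044).items():
    for r in landmark_of('scene',k)[:1]: print(k,round(r['conf'],2),np.round(r['position'],1),atz(p,r['position'],z).round(4))
hsv=cv2.cvtColor(im2[:,:,::-1].copy(),cv2.COLOR_BGR2HSV)
for c,lo,hi,b in [('orange',(5,120,80),(20,255,255),(325,180,355,210)),('blue',(105,130,60),(125,255,255),(362,192,390,216))]:
    m=cv2.inRange(hsv,lo,hi); k=np.zeros_like(m); k[b[1]:b[3],b[0]:b[2]]=1; q=np.argwhere(m*k); print(c,len(q),np.mean([bydepth(p,x,d[tuple(x)])for x in q],0).round(4))
E
```

```text
15.5667 [ 0.50434584 -0.24352991  0.36898776] [-0.10899397  0.76782705  0.14491455]
lock_top 0.61 [192.7 339.4] [ 0.5542 -0.0359  0.074 ]
nest 0.92 [215.8 288.5] [0.5323 0.1386 0.055 ]
dish 0.72 [250.3 394.1] [ 0.2828 -0.068   0.055 ]
read_point 0.56 [212.8 290. ] [0.5437 0.1295 0.055 ]
shutter_top 0.4 [203.4 377.5] [ 0.495  -0.1381  0.044 ]
orange 54 [ 0.5493 -0.0326  0.0748]
blue 41 [ 0.4645 -0.1154  0.0678]
```

View pics/s8.png

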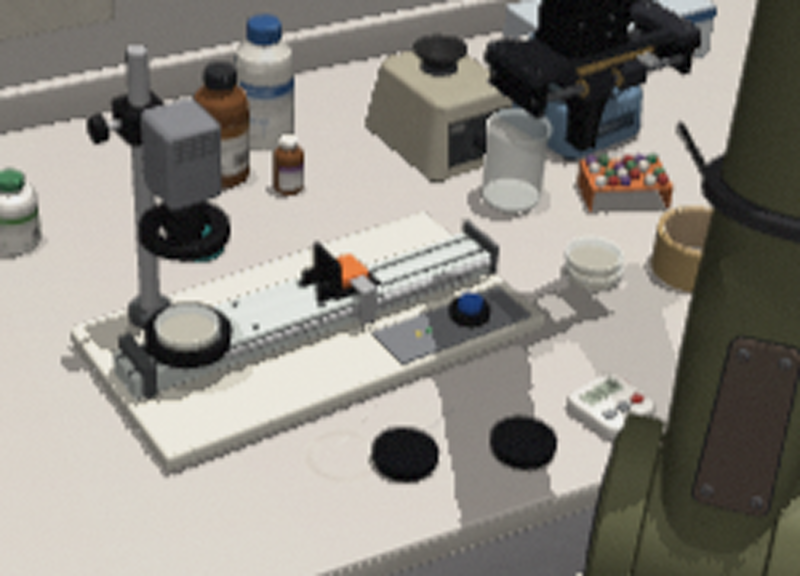

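The scene shows the dish flat in its seat under the camera (~(190, 333) in the crop). The orange cap is up at z 0.075 and the carriage has moved 119–121 mm. The blue button is up, the bystanders look unmoved and the arm is clear. Handing in.

```bash
python3 -c "
from cell import env
print(env.sign_off())"
```

```text
the job is handed in; nothing more can be done
None
```

I did the whole sequence and handed the job in at about 15.6 s. No verdict comes back, so success is judged only by the checks below.

**What I did:** With closed fingertips I pressed the orange lock button to its hard stop and pushed the carriage home along its rail, where it resisted with 12 N. I then lifted the finger so the button came up, pressed the blue shutter button and backed off.

**Last checks:**
- **Carriage:** it moved about 119 mm by the wrist camera and 121 mm by the scene camera; 120 mm is home.
- **Lock button:** the orange cap is back up, at 73–75 mm.
- **Dish:** it lies flat in its seat under the camera in the last picture. I did not measure how well it is centred.
- **Surroundings:** the visible bystanders look unmoved in the picture, though I did not measure them; the arm partly hides the tape roll and all of the marker and was not checked against them. The arm is clear and the force on it is about zero.

**What disagreed:**
- **Shutter height:** the blue button's top measured about 47 mm instead of the given 44 mm, so the first press bottomed out early, at 31 N. I first suspected the collar around the button. A second, stepped press showed about 6 mm of travel against a 4 N spring and then a hard stop, so the button had gone fully down.
- **Shutter after release:** the last depth reading on the blue button (68 mm) was unusable. That it came back up rests on the picture, not on a number.

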